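Loosen the fan's left-hand spinner nut on the vanity stool

ROBOT

A 6-joint arm with a two-finger parallel gripper is mounted at the origin on the work surface. World frame = base frame: x ahead of the robot, y to its left, z up, the work surface at z = 0. Lengths are in m, angles in degrees, forces in N, time in s.
With the tool pointing down it reaches from about 0.4 to 0.825 m from the base axis. Payload 7 kg.
Tool frame: the origin (TCP) lies between the finger pads; the fingertips stand 14 mm ahead of it and the grasp point (between the pads) lies 5 mm behind it; z points along the fingers, y is the line along which they close (so a half turn about z gives the same grasp; the last joint's range is limited). The gripper opens to 88 mm and grips with 3 to 60 N. Pads are 19 mm wide; open, the fingers measure 130 mm over their backs; the gripper's body (78 mm by 193 mm) begins 47 mm behind the grasp point.
Start: joints at [89.273, 20.546, 0.682, 0, -70.136, -16.507], TCP at [0.2, 0.645, 0.215] pointing down, gripper open.
Joint ranges: [-176.03, 176.03], [-82.01, 121.73], [-58.28, 71.71], [-173.87, 95.51], [-174.79, -0.11], [-173.66, 173.66]. Speed limits (degrees/s): [136.94, 136.94, 172.46, 180, 180, 180].

INTERFACE

Orientations are given as [roll, pitch, yaw] about the fixed x, y, z axes, in that order (R = Rz(yaw) Ry(pitch) Rx(roll)).
In Python, from plant import status, cams, job gives the robot as it stands. The module is installed in compiled form; this text tells all that it offers.
- The arm moves only by the tool step_arm, never from a script. Its arguments are lists of equal length, an entry for each row: "xyz": the shift along the tool's x, y, z each as a share of 20 cm, from -1 to 1, a list of three; "yaw": the turn about the tool's z as a share of 360 degrees, from -1 to 1; "claw": the closure, from -1 (fully open) to 1 (shut). A call has 1 to 20 rows; each row is the pose to reach, as a shift and turn from the pose commanded when the call began, along the tool's axes at that moment, turning the shorter way round; what a row does not reach only later rows make up. A row lasts 1/12 s, in which the tool goes at most 41.7 mm and 7.16 degrees, less where a joint would pass 70% of its speed; a pose out of reach is approached as far as the arm can. A call with a number of a shift or a turn outside -1 to 1 is refused whole. A call with a gripper value outside its range is refused whole. The fingers move at their own pace and stop on an object; "grip_force" is the grip in N (left out, the last holds). Time passes only in rows, so rows that repeat a pose let the fingers close. It gives the time, the measured TCP pose, the force, the opening and the grip force at its end, in the units of the state.
- status.get_state(): the state, without advancing time (a new reading comes with each control period).
- cams.capture(name): name is "side" or "top" or "wrist"; returns (picture, depth): 384x512x3 uint8, blue, green, red; 384x512 float32, m along the optical axis (not along the pixel's ray), 0 where there is no reading.
- cams.calibration(name): a dict with "mtx" (3x3 intrinsics, pixels), "camera_from_world" (4x4, takes a point from world to camera coordinates); the wrist camera has in their place "T_tool_cam" (4x4, takes a point from camera to tool coordinates, whose origin is the TCP and whose axes are the flange's). Camera axes: x right, y down, z forward; pixel columns grow to the right and rows downward; lengths in m; the calibration is good to about 2 mm. A picture is of the moment at which its call begins: read the wrist's pose just before it. calibration takes no time and is no camera call.
- job.close_job(): hands the job in; it is judged then, once.
The state is a dict: "time_s": time; "joints": joint angles; "qd": joint speeds; "joint_torque": joint torques, N m; "tcp_pos": TCP position; "eef_rot": TCP orientation; "contact_force": force on the tool from outside, world axes, zero at the start; "moment": the same for the moment, N m; "gripper_width": finger opening in m; "gripper_force": force on a finger pad.
Only numpy, scipy, OpenCV 4.12 (cv2) and the standard library are available. Lean on these libraries where they do the work, as an engineer would, in place of code of your own. Each camera call takes 0.05 s, during which the arm holds its last target. There are 200 camera calls.

TASK

The little table fan on the teak stool is to be cleaned, so break its orange spinner nut loose: it has a reverse (left-hand) thread, so it loosens clockwise seen from above. Turn it at least a sixth of a turn in the loosening direction, never tightening it, and let go of it. Leave the mirror's black clamp knob and the steel bobby pin cup as they are.

Things in the scene. Friction and masses are not known exactly. Their poses are not given: they have to be found in the camera images.
- spinner_grip (a point): Grip point on the vertical axis of the orange spinner nut of a white fan facing up (fixed blue blades, wire rim 190 mm across). Nut: upright bar 44 long (point x), 12 wide (y; pinch across this), 36 tall; bar top 12 mm above the point, bar foot 24 below, then a 40 mm disc; blades 38 or more below. Point 216 mm above the work surface, stool top 100. Turns with the nut. Fan left or right, any yaw.
- spinner (a joint): Orange spinner nut angle, rad. 0 is tight, as at the start; grows as it loosens, clockwise seen from above (left-hand thread); negative is tighter. Steady friction about 0.08 N m; stays where left; does not rise noticeably. Stops at -0.6 and 2.4.
- clamp (a joint): Black clamp knob (bar 36 x 10 x 22 mm) on the round brass foot of the oval mirror, which stands on the other side of the stool from the fan, its top 305 mm above the work surface (travel above it). Ordinary right-hand thread; rad, 0 as at the start, grows counter-clockwise from above. Not to be turned.
- pin_cup: Loose stainless steel cup of black bobby pins, 58 mm across, 60 mm tall (pins to 73 mm), 0.12 kg, standing on the stool's robot side near the middle; origin at the centre of its underside. Not to be disturbed.

How it is judged:
By the outcome, as a careful person would: the job done as asked, in the order asked, and still so for the second after the job is handed in, with the robot touching nothing.
It also fails if it takes over 40 s, if anything falls off the work surface, if the arm or the gripper's body presses on something with over 40 N, if the wrist force passes 120 N, or if a joint passes its speed limit or range.

## Working session

There is one attempt and no reset: what is moved stays moved. The work goes in short steps, Python scripts to look and compute and a tool call to move; the robot and the scene stay as the last step left them, time stands still between calls to the robot, and variables do not carry over. Pictures are saved under pics/ and viewed, at most 10 in all, crops included, and the job is handed in when it is done.

Besides the shell and the picture viewer there is one more tool, called after "Emit:" by a JSON object that holds its "op" and its "data". step_arm: Moves the arm, as the interface text tells. Shift numbers are shares of 20 cm and turn numbers shares of 360 degrees, none past 1 either way. Its arguments: {"type":"object","properties":{"xyz":{"type":"array"},"yaw":{"type":"array"},"claw":{"type":"array"},"grip_force":{"type":"number"}},"required":["xyz","yaw","claw"]}

```bash
mkdir -p pics
python3 - <<'E'
from plant import status,cams
import cv2,numpy as np
s=status.get_state();print(s['time_s'],s['tcp_pos'],s['eef_rot'],s['gripper_width'])
for n in ['top','side']:
    p,d=cams.capture(n);cv2.imwrite(f'pics/{n}.png',p);np.save(f'{n}.npy',d)
    c=cams.calibration(n);print(c)
E
```

```text
0.0 [0.19986483 0.644211   0.2141279 ] [ 1.79907689e+02 -6.54840177e-03 -1.72406276e+01] 0.08776674539698048
{'mtx': array([[458.70229799,   0.        , 255.42410368],
       [  0.        , 458.70229799, 181.49568518],
       [  0.        ,   0.        ,   1.        ]]), 'camera_from_world': array([[ 1.68964980e-02, -9.99856732e-01,  1.01152632e-03,
        -7.21375329e-03],
       [-9.92521750e-01, -1.68948488e-02, -1.20893089e-01,
         5.33155474e-01],
       [ 1.20892858e-01,  1.03870797e-03, -9.92665018e-01,
         1.06989858e+00],
       [ 0.00000000e+00,  0.00000000e+00,  0.00000000e+00,
         1.00000000e+00]])}
{'mtx': array([[422.47043846,   0.        , 255.52691804],
       [  0.        , 422.47043846, 199.91774159],
       [  0.        ,   0.        ,   1.        ]]), 'camera_from_world': array([[-0.95639062, -0.29195026, -0.00905633,  0.49171081],
       [-0.22014303,  0.7408442 , -0.63457617,  0.25094689],
       [ 0.19197401, -0.60490901, -0.77280726,  0.82648768],
       [ 0.        ,  0.        ,  0.        ,  1.        ]])}
```

View pics/top.png

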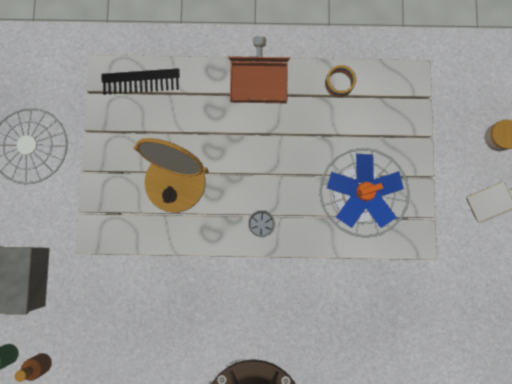

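View pics/side.png

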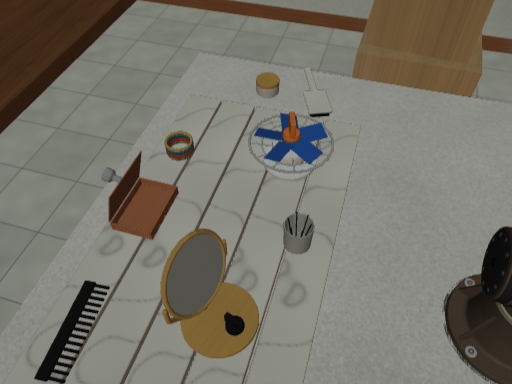

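```bash
cat > h.py <<'E'
import numpy as np,cv2
def orange(p):
    h=cv2.cvtColor(p,cv2.COLOR_BGR2HSV)
    return cv2.inRange(h,(3,150,90),(18,255,255))>0
def world(K,T_wc,d,m):
    v,u=np.nonzero(m&(d>0)); z=d[v,u]
    P=np.c_[(u-K[0,2])*z/K[0,0],(v-K[1,2])*z/K[1,1],z]
    return P@T_wc[:3,:3].T+T_wc[:3,3]
def bar(P,zlo=.205,zhi=.24):
    B=P[(P[:,2]>zlo)&(P[:,2]<zhi)]
    r=cv2.minAreaRect((B[:,:2]*1000).astype(np.float32))
    c=B.mean(0); w,V=np.linalg.eigh(np.cov(B[:,:2].T)); a=np.degrees(np.arctan2(V[1,1],V[0,1]))
    print(len(B),'mean',c.round(4),'pca yaw',a.round(1),'rect',r,'ztop',B[:,2].max())
E
python3 - <<'E'
from h import *
from plant import cams
for n,b in [('top',(320,145,415,240)),('side',(245,95,340,180))]:
    c=cams.calibration(n);d=np.load(n+'.npy');p=cv2.imread(f'pics/{n}.png')
    m=orange(p);k=np.zeros_like(m);k[b[1]:b[3],b[0]:b[2]]=1
    P=world(c['mtx'],np.linalg.inv(c['camera_from_world']),d,m&k)
    print(n,len(P),np.percentile(P[:,2],[0,25,50,75,100])); bar(P,.195)
c=cv2.imread('pics/top.png')[150:230,320:410];cv2.imwrite('pics/c.png',cv2.resize(c,None,fx=7,fy=7,interpolation=2))
print(cams.calibration('wrist'))
E
```

```text
top 290 [0.18100059 0.19199647 0.19786099 0.22821346 0.23365247]
154 mean [ 0.4975 -0.2237  0.2245] pca yaw 108.7 rect ((497.0456237792969, -226.9200439453125), (18.734773635864258, 41.91850662231445), 21.442153930664062) ztop 0.23365246637938664
side 290 [0.17908998 0.18891003 0.19539998 0.22622533 0.2304725 ]
146 mean [ 0.4982 -0.2162  0.2192] pca yaw 109.8 rect ((501.9129943847656, -223.32469177246094), (15.263518333435059, 43.45246505737305), 20.32759666442871) ztop 0.23047250323734148
{'mtx': array([[286.14467313,   0.        , 259.01949696],
       [  0.        , 286.14467313, 188.19565918],
       [  0.        ,   0.        ,   1.        ]]), 'T_tool_cam': array([[-9.63216270e-04, -9.68649690e-01, -2.48428761e-01,
         6.60254053e-02],
       [ 9.99999481e-01, -1.01519922e-03,  8.11364919e-05,
        -7.79451590e-04],
       [-3.30797522e-04, -2.48428554e-01,  9.68650166e-01,
        -1.69719187e-01],
       [ 0.00000000e+00,  0.00000000e+00,  0.00000000e+00,
         1.00000000e+00]])}
```

View pics/c.png

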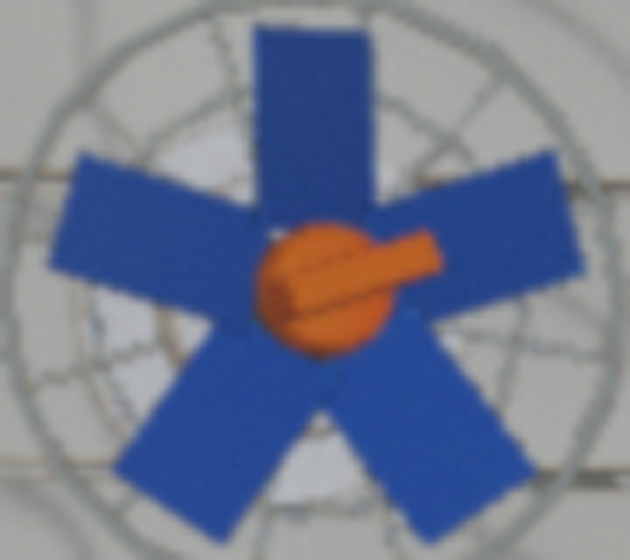

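Emit:
{"op": "step_arm", "data": {"xyz": [[0,0,-0.25],[0,0,-0.5],[0,0,-0.75],[0,0,-0.75],[0.1,0.15,-0.75],[0.23,0.35,-0.75],[0.36,0.53,-0.75],[0.5,0.75,-0.75],[0.6,0.9,-0.75],[0.675,1,-0.75],[0.675,1,-0.75]], "yaw": [0,0,0,0,0,0,0,0,0,0,0], "claw": [-1,-1,-1,-1,-1,-1,-1,-1,-1,-1,-1]}}

```text
time_s: 1.02
tcp_pos: [0.2707, 0.4083, 0.3666]
eef_rot: [-179.9, 0.0, -17.3]
contact_force: [0.3, 0.7, -0.0]
gripper_width: 0.0877
gripper_force: 0.0
```

Emit:
{"op": "step_arm", "data": {"xyz": [[0.12,0.12,0],[0.26,0.26,0],[0.4,0.4,0],[0.54,0.54,0],[0.68,0.68,0],[0.82,0.82,0],[0.94,0.94,0],[1,1,0],[1,1,0]], "yaw": [0,0,0,0,0,0,0,0,0], "claw": [-1,-1,-1,-1,-1,-1,-1,-1,-1]}}

```text
time_s: 1.77
tcp_pos: [0.4022, 0.1607, 0.365]
eef_rot: [180.0, -0.0, -17.4]
contact_force: [0.4, 0.7, 0.3]
gripper_width: 0.0879
gripper_force: 0.0
```

Emit:
{"op": "step_arm", "data": {"xyz": [[0.1,0.13,0],[0.22,0.3,0],[0.35,0.46,0],[0.48,0.64,0],[0.62,0.82,0],[0.75,1,0],[0.75,1,0],[0.75,1,0]], "yaw": [0,0,0,0,0,0,0,0], "claw": [-1,-1,-1,-1,-1,-1,-1,-1]}}

```text
time_s: 2.43
tcp_pos: [0.4858, -0.0742, 0.364]
eef_rot: [179.9, 0.1, -17.5]
contact_force: [0.0, 1.0, -0.3]
gripper_width: 0.0879
gripper_force: 0.0
```

Emit:
{"op": "step_arm", "data": {"xyz": [[0.05,0.1,0],[0.1,0.25,0],[0.16,0.4,0],[0.23,0.55,0.1],[0.29,0.69,0.2],[0.29,0.69,0.3],[0.29,0.69,0.3],[0.29,0.69,0.3],[0.29,0.69,0.3],[0.29,0.69,0.3]], "yaw": [0.018,0.036,0.054,0.072,0.09,0.108,0.126,0.144,0.153,0.153], "claw": [-1,-1,-1,-1,-1,-1,-1,-1,-1,-1]}}

```text
time_s: 3.27
tcp_pos: [0.5002, -0.2197, 0.3048]
eef_rot: [180.0, 0.0, -72.4]
contact_force: [-0.2, -0.5, -0.8]
gripper_width: 0.088
gripper_force: 0.0
```

```bash
cat >> h.py <<'E'
def look(name):
    from plant import status,cams
    from scipy.spatial.transform import Rotation as R
    s=status.get_state();p,d=cams.capture('wrist');cv2.imwrite(f'pics/{name}.png',p)
    c=cams.calibration('wrist');T=np.eye(4);T[:3,:3]=R.from_euler('xyz',s['eef_rot'],degrees=True).as_matrix();T[:3,3]=s['tcp_pos']
    P=world(c['mtx'],T@c['T_tool_cam'],d,orange(p))
    print(np.r_[s['time_s'],s['tcp_pos'],s['eef_rot'],s['joints']].round(3),s['gripper_width'])
    P=P[(abs(P[:,0]-.5)<.06)&(abs(P[:,1]+.223)<.06)]
    for a,b in [(.17,.2),(.205,.24),(.222,.24)]:
        try: bar(P,a,b)
        except Exception as e: print(e)
E
python3 -c "
from h import *
look('w1')"
```

```text
[ 3.26700e+00  5.00000e-01 -2.20000e-01  3.05000e-01  1.79981e+02
  2.70000e-02 -7.24080e+01 -3.17500e+00  5.70200e+00 -7.13900e+00
 -1.80000e-02 -7.71870e+01  2.07700e+01] 0.08796397870667098
577 mean [ 0.5023 -0.2281  0.1907] pca yaw -160.4 rect ((501.40875244140625, -227.09848022460938), (36.63275146484375, 36.01747131347656), 58.64606475830078) ztop 0.19832292565479254
647 mean [ 0.5016 -0.2286  0.2272] pca yaw 107.9 rect ((500.9472961425781, -226.62142944335938), (11.662489891052246, 42.240692138671875), 18.150358200073242) ztop 0.22966155536615826
616 mean [ 0.5013 -0.2278  0.2279] pca yaw 107.8 rect ((501.0101318359375, -226.60035705566406), (11.562577247619629, 42.28025817871094), 17.807008743286133) ztop 0.22966155536615826
```

View pics/w1.png

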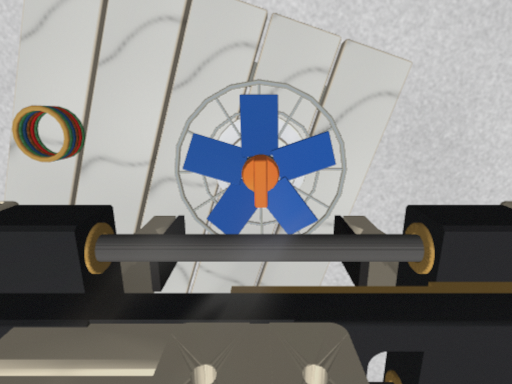

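Emit:
{"op": "step_arm", "data": {"xyz": [[0.035,0.005,0],[0.035,0.005,0.1],[0.035,0.005,0.2],[0.035,0.005,0.3],[0.035,0.005,0.38],[0.035,0.005,0.44],[0.035,0.005,0.464],[0.035,0.005,0.464],[0.035,0.005,0.464]], "yaw": [0,0,0,0,0,0,0,0,0], "claw": [-1,-1,-1,-1,-1,-1,-1,-1,-1], "grip_force": 25}}

```text
time_s: 4.07
tcp_pos: [0.5015, -0.2281, 0.2128]
eef_rot: [-180.0, -0.0, -72.2]
contact_force: [0.7, -0.3, 0.6]
gripper_width: 0.0874
gripper_force: 0.0
```

Emit:
{"op": "step_arm", "data": {"xyz": [[0,0,0],[0,0,0],[0,0,0],[0,0,0],[0,0,0],[0,0,0],[0,0,0],[0,0,0],[0,0,0],[0,0,0],[0,0,0],[0,0,0]], "yaw": [0,0,0,0,0,0,0,0,0,0,0,0], "claw": [1,1,1,1,1,1,1,1,1,1,1,1], "grip_force": 25}}

```text
time_s: 5.07
tcp_pos: [0.5012, -0.228, 0.2122]
eef_rot: [180.0, -0.0, -72.3]
contact_force: [-0.6, 1.7, -0.5]
gripper_width: 0.0132
gripper_force: 0.0
```

Emit:
{"op": "step_arm", "data": {"xyz": [[0,0,0],[0,0,0],[0,0,0],[0,0,0]], "yaw": [0,0,0,0], "claw": [1,1,1,1]}}

```text
time_s: 5.4
tcp_pos: [0.5015, -0.228, 0.2123]
eef_rot: [-180.0, -0.0, -72.3]
contact_force: [1.7, 0.5, -1.2]
gripper_width: 0.0115
gripper_force: 25.0
```

Gripped with little side force. Turn clockwise (tool yaw positive) by about 83°.

Emit:
{"op": "step_arm", "data": {"xyz": [[0,0,0],[0,0,0],[0,0,0],[0,0,0],[0,0,0],[0,0,0],[0,0,0],[0,0,0]], "yaw": [0.01,0.02,0.03,0.04,0.05,0.06,0.07,0.07], "claw": [1,1,1,1,1,1,1,1]}}

```text
time_s: 6.07
tcp_pos: [0.5009, -0.228, 0.2123]
eef_rot: [180.0, 0.0, -97.7]
contact_force: [-0.6, 0.6, -0.1]
gripper_width: 0.0111
gripper_force: 25.0
```

Emit:
{"op": "step_arm", "data": {"xyz": [[0,0,0],[0,0,0],[0,0,0],[0,0,0],[0,0,0],[0,0,0],[0,0,0],[0,0,0],[0,0,0],[0,0,0],[0,0,0],[0,0,0],[0,0,0],[0,0,0],[0,0,0],[0,0,0],[0,0,0],[0,0,0]], "yaw": [0.01,0.02,0.03,0.04,0.05,0.06,0.07,0.08,0.09,0.1,0.11,0.12,0.13,0.14,0.15,0.16,0.16,0.16], "claw": [1,1,1,1,1,1,1,1,1,1,1,1,1,1,1,1,1,1]}}

```text
time_s: 7.57
tcp_pos: [0.5001, -0.2274, 0.2122]
eef_rot: [179.9, -0.1, -155.0]
contact_force: [-3.2, 4.2, 4.0]
gripper_width: 0.0118
gripper_force: 25.0
```

Emit:
{"op": "step_arm", "data": {"xyz": [[0,0,0],[0,0,0],[0,0,0],[0,0,0],[0,0,0],[0,0,0],[0,0,0],[0,0,0],[0,0,0],[0,0,0],[0,0,0],[0,0,0],[0,0,0],[0,0,0]], "yaw": [0,0,0,0,0,0,0,0,0,0,0,0,0,0], "claw": [-1,-1,-1,-1,-1,-1,-1,-1,-1,-1,-1,-1,-1,-1]}}

```text
time_s: 8.73
tcp_pos: [0.5011, -0.228, 0.2123]
eef_rot: [-180.0, 0.0, -155.1]
contact_force: [0.2, 0.5, -0.2]
gripper_width: 0.0877
gripper_force: 0.0
```

Released. Rise straight up and look.

Emit:
{"op": "step_arm", "data": {"xyz": [[0,0,-0.05],[0,0,-0.15],[0,0,-0.3],[0,0,-0.45],[0,0,-0.6],[0,0,-0.6],[0,0,-0.6]], "yaw": [0,0,0,0,0,0,0], "claw": [-1,-1,-1,-1,-1,-1,-1]}}

```text
time_s: 9.32
tcp_pos: [0.502, -0.2283, 0.335]
eef_rot: [-179.9, 0.2, -155.1]
contact_force: [-1.1, -0.2, -0.8]
gripper_width: 0.0878
gripper_force: 0.0
```

```bash
python3 -c "
from h import *
look('w2')"
```

```text
[ 9.31700e+00  5.02000e-01 -2.28000e-01  3.35000e-01 -1.79852e+02
  2.23000e-01 -1.55110e+02 -4.08200e+00  5.47000e+00 -3.61000e+00
  2.20000e-02 -8.06520e+01 -6.10320e+01] 0.08778540127048143
481 mean [ 0.498  -0.2274  0.1906] pca yaw 115.1 rect ((499.053466796875, -226.66448974609375), (36.07267761230469, 35.86027526855469), 74.79639434814453) ztop 0.1985841013442396
504 mean [ 0.498  -0.2269  0.2272] pca yaw -155.2 rect ((499.9684753417969, -225.72410583496094), (42.461509704589844, 11.460382461547852), 25.13385009765625) ztop 0.22990648199417385
479 mean [ 0.4988 -0.2265  0.228 ] pca yaw -155.3 rect ((500.06060791015625, -225.92059326171875), (42.45841598510742, 11.031598091125488), 25.15864372253418) ztop 0.22990648199417385
```

View pics/w2.png

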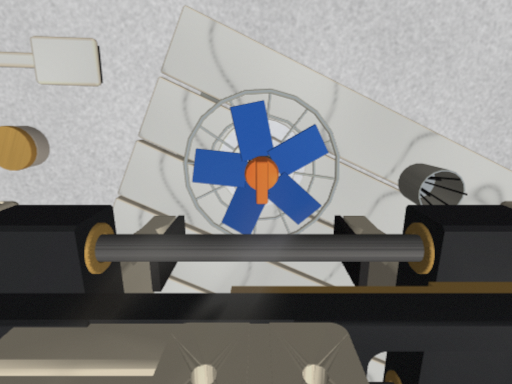

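The picture shows the nut's bar, at (262,180), still lined up with the tool. Its yaw has gone from 108° to 25°, about 83° clockwise. The cup still stands at (435,188), and the gripper is clear of everything.

```bash
python3 -c "
from plant import job
print(job.close_job())"
```

```text
the job is handed in; nothing more can be done
None
```

The orange spinner nut is loosened about 83° clockwise and released; I never touched the clamp knob or the pin cup, and the job is handed in at about 9.4 s.

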